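# Unpin and crack open a sealed lens case

## Task

Draw the red-knobbed locking pin out of the front of the lens case and park it lying in the notch of the yellow block beside it, knob towards the front, without dropping it on the bench. Then take the blue grip, break the lid free of its sticky seal and finish still holding the lid by the grip, steady and only slightly open, its front edge raised about 45 mm; do not let it fly wide open, and leave the other things on the bench where they are.

Things in the scene. Friction and masses are not known exactly. Their poses are not given: they have to be found in the camera images.
- case: White dry-storage case for lenses, fixed: 160 mm (its x) by 240 mm (its y), lid top 97 mm above the bench. Origin: on the bench, midway in y, 100 mm behind its front wall's face and 60 mm before its back; z up. Its -x axis points out of its front, roughly towards the robot. A pin through the lid's black front tongue (60 mm wide, 6 mm thick) and a bore in the front wall locks the lid.
- bore (a point): Mouth of the bore: where the pin's axis enters the front face of the lid's tongue, 110 mm in front of the case's origin, 61 mm above the bench. Axes as the case's. The bore is 13 mm wide, runs level along x and ends 52 mm behind this point.
- pin: Loose locking pin, 60 to 100 g: red round knob, 24 mm diameter, 26 mm long; 12 mm diameter steel shaft 75 mm long. Origin: centre of the knob, on the axis. Its x axis points along the shaft to the tip (x = 88 mm). Starts in the bore (knob drooping some 2 mm), knob's centre 40 mm in front of the tongue; pulled straight along the case's -x it is clear of the tongue after 48 mm. Beside and above the knob is free.
- pin_rest: Yellow parking block fixed to the bench, axes as the case's: 60 mm (x) by 44 mm (y), about 61 mm high. Origin under its centre. It stands in front of the case 108 mm left or right of the bore (the side varies; a black round dial stands on the other side). Its open-topped U notch runs along x, open at both ends, 18 mm wide, floor 39 mm above the bench, lips flared.
- notch (a point): Parking point: mid-length of the notch, on the pin's axis when it rests there (45 mm above the bench); axes as the case's. Parked: shaft lying in the notch parallel to x, red knob sticking out at the front (-x) end, knob's centre about 54 mm in front of this point (knob touches the block at 43 mm); the tip then stays about 8 mm clear of the tongue.
- handle (a point): Blue upright grip block on the lid's top: 44 mm (x) by 18 mm (y) by 42 mm high, 65 mm in front of the case's origin, midway across. This point is its centre, 118 mm above the bench when shut; the lid's top face is 21 mm below, so keep fingertips above that. Pinch it across its 18 mm (y). It tilts with the lid.
- lid (a joint): Lid angle in rad: 0 shut, growing as the front edge rises (0.27 rad raises it about 45 mm). The rubber seal sticks: some 8 to 15 N upwards on the handle (up to 25 N if the fingers do not tilt along with the lid) breaks it free within the first 0.05 rad; then only the lid's weight, about 2 to 4 N at the handle, is left. Let go, the lid falls back; it does not stay open.
- lid_edge (a point): Middle of the lid's front edge, half-way up its thickness; 91 mm above the bench when shut, 110 mm in front of the case's origin. The hinge line runs along the case's y at the back upper edge: case x = +60 mm, 85 mm above the bench. So the edge is 170 mm in front of the hinge and the handle's centre 125 mm in front of it and 33 mm above it when shut.
- objective: Bystander: steel lens barrel, 32 mm diameter, 45 mm tall, standing beside the case. Origin under its centre.
- eyepiece: Bystander: black eyepiece, 38 mm diameter, 58 mm tall, standing beside the case. Origin under its centre.
- mount_ring: Bystander: flat dark steel ring, 68 mm diameter, 12 mm high. Origin under its centre.
- carton: Bystander: cardboard carton 110 x 90 x 80 mm. Origin under its centre.
- focus_knob: Bystander: black stepped knob, 48 mm diameter, 34 mm tall. Origin under its centre.
- screwdriver: Bystander: screwdriver with a green handle, lying on the bench.
- filter_slide: Bystander: flat black filter slide 100 x 40 x 6 mm with two coloured windows. Origin under its centre.

How it is judged:
By the outcome, as a careful person would: the job done as asked, in the order asked, and still so for the second after the job is handed in, while the arm keeps its last pose, push and grip.
It also fails if it takes over 51 s, if anything falls off the work surface, if the arm or the gripper's body presses on something with over 40 N, if the wrist force passes 120 N, or if a joint passes its speed limit or range.

## Robot

A 6-joint arm with a two-finger parallel gripper is mounted at the origin on the work surface. World frame = base frame: x ahead of the robot, y to its left, z up, the work surface at z = 0. Lengths are in mm, angles in rad, forces in N, time in s.
With the tool pointing down it reaches from about 375 to 925 mm from the base axis. Payload 5.7 kg.
Tool frame: the origin (TCP) lies at the very end of the fingers, on their centre line; the grasp point (between the pads) lies 19 mm behind it; z points along the fingers, x is the direction in which the jaws open and shut, and the axes are right-handed (so a half turn about z gives the same grasp; the last joint's range is limited). The gripper opens to 85 mm and grips with 20 to 120 N. Pads are 22 mm wide; open, the fingers measure 114 mm over their backs; the gripper's body (76 mm by 85 mm) begins 54 mm behind the grasp point. The pads swing forward as they close: fully open they stand 13 mm farther back than shut.
Start: joints at [-1.329, 0.359, 1.51, -0, 1.272, -0.115], TCP at [209.55, -562.185, 231.267] pointing down, gripper open.
Joint ranges: [-2.97, 2.97], [-1.01, 2.36], [0.21, 2.38], [-0.96, 4.11], [0.2, 2.71], [-2.98, 2.98]. Speed limits (rad/s): [2.39, 2.39, 3.14, 3.14, 3.14, 3.14].

## Interface

Orientations are given as a unit quaternion [x, y, z, w].
In Python, from cell import bot, vision gives the robot as it stands.
- The arm moves only by the tool drive_tool, never from a script. Its argument "deltas" is a list of rows, each a list of 6 numbers: the shift along the tool's x, y, z normalised to -1 to 1, where 1 is 0.03 m, then the turn, a rotation vector about the tool's x, y, z normalised to -1 to 1, where 1 is 120 degrees. A call has 1 to 8 rows; each row shifts and turns the commanded pose from where the row before left it, along the tool's axes as they then stand; what a row does not reach is not made up. A row lasts 1/12 s, in which the tool goes at most 41.7 mm and 7.16 degrees, less where a joint would pass 70% of its speed; a pose out of reach is approached as far as the arm can. A call with a number of a shift or a turn outside -1 to 1 is refused whole. A call with a gripper value outside its range is refused whole. "claw" is the closure, from 0 (fully open) to 1 (shut), set as the call begins (left out, the last holds). The fingers move at their own pace and stop on an object; "force" is the grip in N (left out, the last holds). Time passes only in rows, so rows that do not move let the fingers close. It gives the time, the measured TCP pose, the force and the opening at its end, in the units of the state.
- bot.observe(): the state, without advancing time (a new reading comes with each control period).
- vision.grab_frame(name): name is "scene" or "top" or "wrist"; returns (picture, depth): 384x512x3 uint8, red, green, blue; 384x512 float32, mm along the optical axis (not along the pixel's ray), 0 where there is no reading.
- vision.camera_model(name): a dict with "K" (3x3 intrinsics, pixels), "dist_coeffs" ([k1, k2, p1, p2, k3] as OpenCV has them; the pictures are not rectified), "origin" and "rotation" of the camera in the world. Camera axes: x right, y down, z forward; pixel columns grow to the right and rows downward; lengths in mm; the calibration is good to about 2 mm. A picture is of the moment at which its call begins: read the wrist's pose just before it. camera_model takes no time and is no camera call; for the wrist camera it gives the pose at the moment of the call.
- bot.hand_in(): hands the job in, once; it reports no verdict.
The state is a dict: "time": time; "q": joint angles; "joint_velocities": joint speeds; "tau": joint torques, N m; "position": TCP position; "eef_rot": TCP orientation; "contact_force": force on the tool from outside, world axes, zero at the start; "torque": the same for the moment, N m; "gripper_width": finger opening in mm.
Only numpy, scipy, OpenCV 4.12 (cv2) and the standard library are available. Lean on these libraries where they do the work, as an engineer would, in place of code of your own. Each camera call takes 0.05 s, during which the arm holds its last target.

## Working session

There is one attempt and no reset: what is moved stays moved. The work goes in short steps, Python scripts to look and compute and a tool call to move; the robot and the scene stay as the last step left them, time stands still between calls to the robot, and variables do not carry over. Pictures are saved under pics/ and viewed, and the job is handed in when it is done.

Besides the shell and the picture viewer there is one more tool, called by a JSON object that holds its "method" and its "body", one argument or row to a line. drive_tool: Moves the arm, as the interface text tells. Scaled input: -1 to 1 covers 0.03 m each way for a shift and 120 degrees each way for a turn. Its arguments: {"type":"object","properties":{"deltas":{"type":"array"},"claw":{"type":"number"},"force":{"type":"number"}},"required":["deltas"]}

```bash
ls; mkdir -p pics; python3 - <<'E'
from cell import bot, vision
import cv2,numpy as np
s=bot.observe();print(s)
for n in ["scene","top"]:
    p,d=vision.grab_frame(n); m=vision.camera_model(n); print(n,m)
    cv2.imwrite(f"pics/{n}0.png",cv2.cvtColor(p,cv2.COLOR_RGB2BGR)); np.savez(f"{n}0.npz",p=p,d=d,K=m["K"],dist=m["dist_coeffs"],o=m["origin"],R=m["rotation"])
E
```

```text
pics
{'time': 0.0, 'q': array([-1.32914180e+00,  3.59501455e-01,  1.51147760e+00, -2.86215600e-06,
        1.27247265e+00, -1.15100437e-01]), 'joint_velocities': array([-0.00025719,  0.00053979, -0.00131267,  0.00133911, -0.00025273,
       -0.00039107]), 'tau': array([-2.85889932e-03, -5.27625024e+01, -2.78628838e+01, -2.59305116e-04,
        1.33547519e-02, -5.94465678e-05]), 'position': array([ 209.36514418, -561.54381596,  230.43850226]), 'eef_rot': array([ 8.21351018e-01, -5.70422336e-01, -6.98423659e-04, -6.13368578e-04]), 'contact_force': array([ 0.16588297,  0.73835059, -0.52973401]), 'torque': array([ 0.02133499,  0.02180455, -0.04371279]), 'gripper_width': 85.24838570562787}
scene {'K': array([[416.75420713,   0.        , 245.92324198],
       [  0.        , 416.75420713, 192.95504909],
       [  0.        ,   0.        ,   1.        ]]), 'dist_coeffs': array([0.02242692, 0.        , 0.        , 0.        , 0.        ]), 'origin': array([1212.9799616 ,  334.62981452,  950.17600757]), 'rotation': array([ 0.48400629,  0.80391703, -0.29295653, -0.1833897 ])}
top {'K': array([[400.93236322,   0.        , 254.76662942],
       [  0.        , 400.93236322, 197.19940962],
       [  0.        ,   0.        ,   1.        ]]), 'dist_coeffs': array([-0.03315585,  0.        ,  0.        ,  0.        ,  0.        ]), 'origin': array([3.14952019e+02, 7.74760720e-01, 1.42985381e+03]), 'rotation': array([-0.69423062,  0.71431362, -0.05708139,  0.06739146])}
```

View pics/scene0.png

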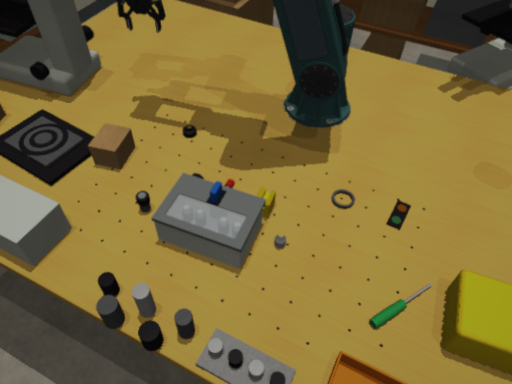

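View pics/top0.png

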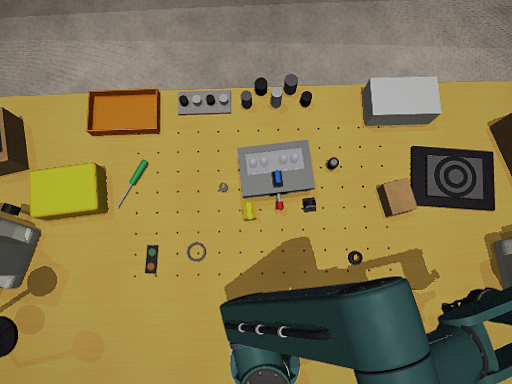

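The case is ahead of the robot, around (278,170) in the top view. The yellow block is at (249,211), the red knob at (279,202) and the dial at (309,204). The block is therefore on the robot's left of the bore. Next I'll enlarge the crops.

```bash
cat > h.py <<'E'
import numpy as np,cv2
from scipy.spatial.transform import Rotation as R
def load(n):
    z=np.load(n); return z
def pt(z,u,v,depth=None,plane=None):
    xy=cv2.undistortPoints(np.array([[[u,v]]],float),z['K'],z['dist'])[0,0]
    ray=R.from_quat(z['R']).apply([xy[0],xy[1],1]) if z['R'].size==4 else z['R']@np.array([xy[0],xy[1],1])
    if plane is not None: return z['o']+ray*(plane-z['o'][2])/ray[2]
    if depth is None: depth=z['d'][int(round(v)),int(round(u))]
    return z['o']+ray*depth
def cloud(z):
    h,w=z['d'].shape; u,v=np.meshgrid(np.arange(w),np.arange(h))
    xy=cv2.undistortPoints(np.stack([u,v],-1).reshape(-1,1,2).astype(float),z['K'],z['dist'])[:,0]
    r=np.c_[xy,np.ones(len(xy))]; 
    return (z['o']+R.from_quat(z['R']).apply(r)*z['d'].reshape(-1,1)).reshape(h,w,3)
def crop(z,u0,v0,u1,v1,f,name):
    p=z['p'][v0:v1,u0:u1]; cv2.imwrite(name,cv2.cvtColor(cv2.resize(p,None,fx=f,fy=f,interpolation=cv2.INTER_CUBIC),cv2.COLOR_RGB2BGR))
E
python3 - <<'E'
from h import *
t=load('top0.npz'); s=load('scene0.npz')
crop(t,220,125,350,225,6,'pics/top0c.png'); crop(s,140,160,290,270,5,'pics/scene0c.png')
c=cloud(t)
# lid top: points with z 90..105 in region
m=(abs(c[...,2]-97)<6); m[:, :225]=0; m[:,330:]=0; m[:125]=0; m[215:]=0
P=c[m]; print(m.sum(),np.median(P[:,2]))
r=cv2.minAreaRect(P[:,:2].astype(np.float32)); print(r, cv2.boxPoints(r))
# colors
p=t['p'].astype(int)
for n,mm in dict(red=(p[...,0]>120)&(p[...,1]<70)&(p[...,2]<70),blue=(p[...,2]>110)&(p[...,0]<80)&(p[...,2]-p[...,1]>30)).items():
    mm=mm.copy(); mm[:, :225]=0; mm[:,330:]=0; mm[:125]=0; mm[225:]=0
    Q=c[mm]; print(n,mm.sum(),Q.mean(0),Q.min(0),Q.max(0))
E
```

```text
3146 95.52781358204288
((654.175537109375, -55.353424072265625), (173.8264923095703, 248.4911651611328), 5.194487571716309) [[ 556.3705     60.513054]
 [ 578.86804  -186.9576  ]
 [ 751.9806   -171.21991 ]
 [ 729.48303    76.25075 ]]
red 41 [528.19259048 -67.50333317  68.45822638] [516.59584818 -79.58324205  50.08872875] [539.22932795 -58.18698795  76.50730774]
blue 65 [613.40097409 -59.72256811 137.2221174 ] [593.5412455  -70.65574237  95.66571862] [635.4489162  -49.60870263 142.34327685]
```

View pics/top0c.png

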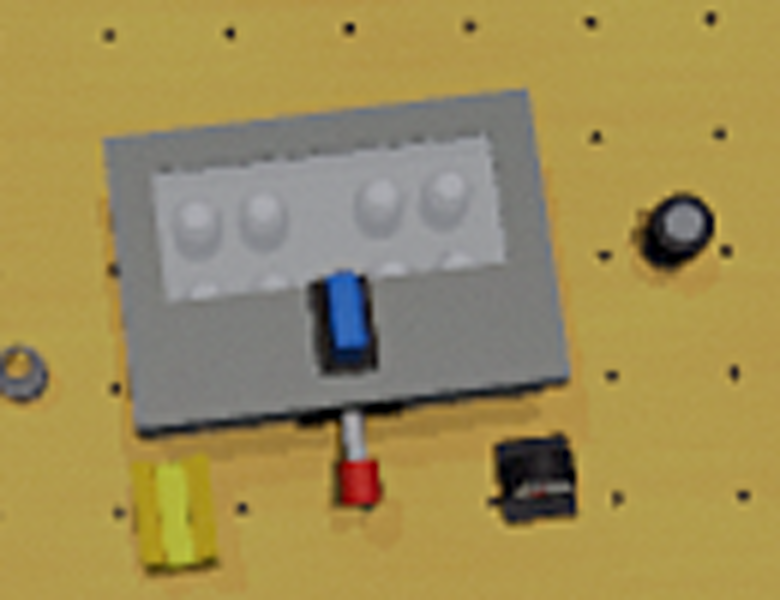

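View pics/scene0c.png

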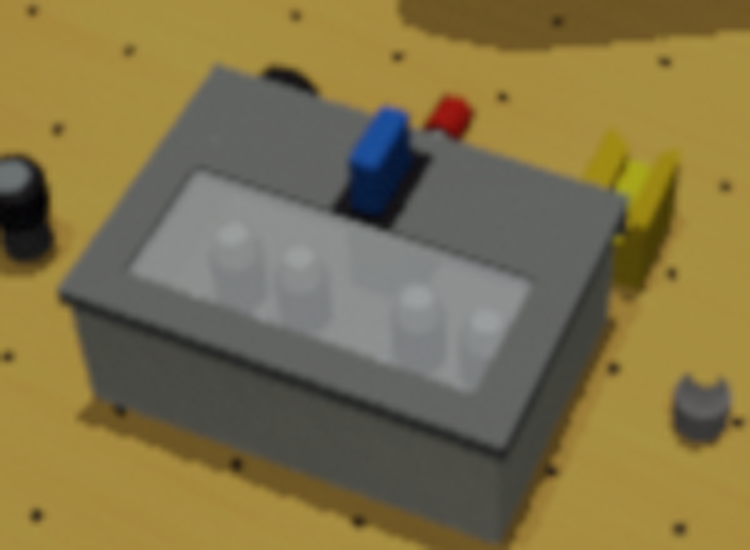

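The lid rectangle gives the case origin at about (679, -53) with a yaw of about 5.2°. The knob and grip positions agree with that. I'll turn the tool to match the case yaw first, then move over in front of it.

{"method": "drive_tool", "body": {
  "deltas": [
    [0, 0, 0, 0, 0, 0.032],
    [0, 0, 0, 0, 0, 0.032],
    [0, 0, 0, 0, 0, 0.032],
    [0, 0, 0, 0, 0, 0.031],
    [-0.6, -0.45, 0, 0, 0, 0],
    [-0.65, -0.48, 0, 0, 0, 0],
    [-0.65, -0.48, 0, 0, 0, 0],
    [-0.65, -0.48, 0, 0, 0, 0]
  ],
  "claw": 0,
  "force": 60
}}

```text
time: 0.77
position: [259.2, -479.7, 230.7]
eef_rot: [0.738, -0.675, -0.001, -0.0]
contact_force: [0.1, 0.6, -0.1]
gripper_width: 85.1
```

{"method": "drive_tool", "body": {
  "deltas": [
    [-0.65, -0.48, 0, 0, 0, 0],
    [-0.65, -0.48, 0, 0, 0, 0],
    [-0.65, -0.48, 0, 0, 0, 0],
    [-0.65, -0.48, 0, 0, 0, 0],
    [-0.65, -0.48, 0.1, 0, 0, 0],
    [-0.65, -0.48, 0.1, 0, 0, 0],
    [-0.65, -0.48, 0.1, 0, 0, 0],
    [-0.65, -0.48, 0.1, 0, 0, 0]
  ]
}}

```text
time: 1.43
position: [359.9, -313.7, 218.9]
eef_rot: [0.738, -0.674, -0.0, -0.0]
contact_force: [0.9, 0.2, -0.2]
gripper_width: 85.8
```

{"method": "drive_tool", "body": {
  "deltas": [
    [-0.65, -0.48, 0.1, 0, 0, 0],
    [-0.65, -0.48, 0.1, 0, 0, 0],
    [-0.65, -0.48, 0.1, 0, 0, 0],
    [-0.65, -0.48, 0.1, 0, 0, 0],
    [-0.65, -0.48, 0.1, 0, 0, 0],
    [-0.65, -0.48, 0.1, 0, 0, 0],
    [-0.6, -0.48, 0, 0, 0, 0],
    [-0.6, -0.48, 0, 0, 0, 0]
  ]
}}

```text
time: 2.1
position: [460.5, -150.9, 200.8]
eef_rot: [0.739, -0.674, -0.001, 0.0]
contact_force: [0.6, -0.3, -0.1]
gripper_width: 85.5
```

```bash
cat > look.py <<'E'
import sys
from cell import bot, vision
from h import *
n,tag=sys.argv[1],sys.argv[2]
s=bot.observe();print(round(s['time'],2),s['position'].round(1),s['q'].round(3),s['contact_force'].round(1),round(s['gripper_width'],1),R.from_quat(s['eef_rot']).as_matrix().round(3).tolist())
m=vision.camera_model(n); p,d=vision.grab_frame(n)
cv2.imwrite(f"pics/{n}{tag}.png",cv2.cvtColor(p,cv2.COLOR_RGB2BGR)); np.savez(f"{n}{tag}.npz",p=p,d=d,K=m["K"],dist=m["dist_coeffs"],o=m["origin"],R=m["rotation"]); print(m['origin'],m['rotation'])
E
python3 look.py wrist 1
```

```text
2.1 [ 460.5 -150.9  200.8] [-0.459  0.227  1.79   0.     1.126  1.02 ] [ 0.6 -0.3 -0.1] 85.5 [[0.091, -0.996, -0.001], [-0.996, -0.091, 0.001], [-0.001, 0.001, -1.0]]
[ 534.86758521 -142.90626216  343.86508548] [ 0.72995657 -0.66660908 -0.10204624  0.11127575]
```

View pics/wrist1.png

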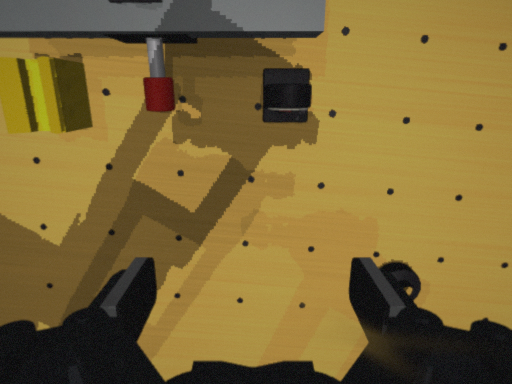

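The wrist view shows the case's front edge along row ~36, the pin shaft at (155,55), the red knob at (159,94), the yellow block at (40,95) and the dial at (287,95). Next I'll measure from this picture.

```bash
python3 - <<'E'
from h import *
w=load('wrist1.npz'); c=cloud(w)
crop(w,0,0,260,150,3,'pics/wrist1c.png')
p=w['p'].astype(int)
red=(p[...,0]>90)&(p[...,1]<50)&(p[...,2]<50); Q=c[red]; print('red',red.sum(),np.median(Q,0),Q.min(0),Q.max(0))
top=Q[Q[:,2]>np.percentile(Q[:,2],85)];print('ridge',top.mean(0))
m=(abs(c[...,2]-97)<5); P=c[m]; print('lid',P.shape,np.median(P[:,2]))
# front edge: per column the lowest row in m
pts=[]
for u in range(5,320,5):
    v=np.where(m[:60,u])[0]
    if len(v): pts.append(c[v.max(),u])
pts=np.array(pts); vx,vy,x0,y0=cv2.fitLine(pts[:,:2].astype(np.float32),cv2.DIST_HUBER,0,.01,.01).ravel()
print('front line dir',vx,vy,'yaw',np.degrees(np.arctan2(-vx*np.sign(vy),abs(vy))),'pt',x0,y0, 'x at y=-63',x0+vx/vy*(-63-y0))
# yellow block
yel=(abs(c[...,2]-61)<4); yel[:, 120:]=0; Y=c[yel]; print('block top',Y.shape,Y.min(0),Y.max(0)); r=cv2.minAreaRect(Y[:,:2].astype(np.float32)); print(r)
# shaft
sh=(c[...,2]>58)&(c[...,2]<72); sh[:, :140]=0; sh[:,175:]=0; sh[:42]=0; sh[75:]=0; S=c[sh]; print('shaft',S.shape,S.mean(0))
for v in (45,55,65,75): 
    print(v,[ (u,c[v,u].round(1).tolist()) for u in (150,154,158)])
print([c[95,u].round(1).tolist() for u in range(0,100,6)])
E
```

```text
red 545 [528.03278    -67.52263407  70.12073107] [ 515.01996284 -142.90626216   66.32744007] [539.98059706 -56.82971242 343.86508548]
ridge [533.05831423 -70.2388098   84.9509729 ]
lid (10589, 3) 97.53949849682806
front line dir 0.092321426 -0.99572927 yaw 5.2971706 pt 568.6289 -70.15194 x at y=-63 567.9658
block top (1319, 3) [484.85044097 -37.60147094  57.00253707] [565.99157743  62.85127092  64.91049503]
((522.5875854492188, 10.489826202392578), (63.8041877746582, 113.05489349365234), 12.827420234680176)
shaft (514, 3) [554.41331576 -65.6711085   65.13013439]
45 [(150, [563.0, -61.7, 66.8]), (154, [563.2, -65.1, 68.2]), (158, [563.7, -67.5, 65.7])]
55 [(150, [556.1, -61.3, 65.3]), (154, [556.2, -64.9, 67.3]), (158, [556.7, -67.4, 65.2])]
65 [(150, [548.9, -61.1, 64.7]), (154, [549.2, -64.3, 65.1]), (158, [549.4, -67.9, 66.8])]
75 [(150, [541.6, -60.4, 62.7]), (154, [541.8, -64.4, 65.3]), (158, [542.1, -67.3, 64.5])]
[[515.2, 60.8, 61.6], [515.5, 57.5, 59.4], [515.8, 54.3, 56.9], [516.0, 52.2, 52.8], [516.1, 50.3, 48.0], [516.1, 50.0, 40.7], [516.6, 45.2, 39.9], [517.1, 39.9, 40.1], [518.7, 23.2, 59.7], [519.0, 19.4, 57.9], [519.1, 18.0, 51.5], [519.0, 18.9, 40.4], [519.0, 18.7, 30.8], [519.0, 18.3, 20.9], [518.9, 18.5, 8.9], [519.1, 16.2, 1.6], [519.6, 10.8, 0.5]]
```

View pics/wrist1c.png

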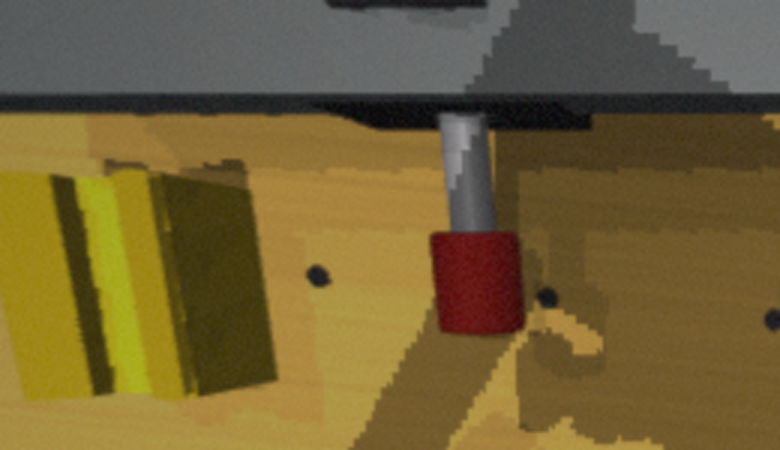

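{"method": "drive_tool", "body": {
  "deltas": [
    [-0.64, -0.62, 0, 0, 0, 0],
    [-0.64, -0.62, 0, 0, 0, 0],
    [-0.64, -0.62, 0, 0, 0, 0],
    [-0.64, -0.62, 0, 0, 0, 0],
    [0, 0, 0.6, 0, 0, 0],
    [0, 0, 0.6, 0, 0, 0],
    [0, 0, 0, 0, 0, 0],
    [0, 0, 0, 0, 0, 0]
  ]
}}

```text
time: 2.82
position: [526.4, -68.7, 164.4]
eef_rot: [0.739, -0.674, -0.001, 0.001]
contact_force: [-0.2, 0.2, 0.1]
gripper_width: 85.3
```

```bash
python3 look.py wrist 2
```

```text
2.82 [526.4 -68.7 164.4] [-0.26   0.335  1.736  0.     1.074  1.22 ] [-0.2  0.2  0.1] 85.3 [[0.091, -0.996, -0.003], [-0.996, -0.091, 0.001], [-0.001, 0.003, -1.0]]
[601.08070731 -60.79749883 307.29883773] [ 0.72987592 -0.66646826 -0.10288605  0.11187339]
```

View pics/wrist2.png

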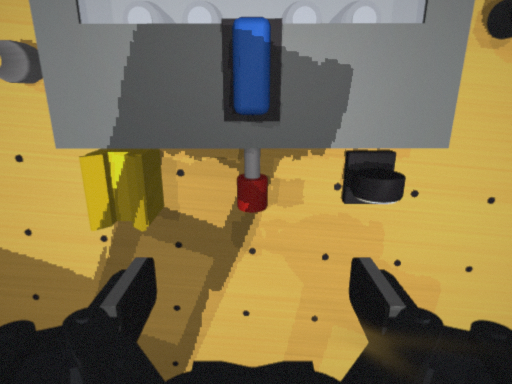

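The pin (knob at (252,192)), the block (122,190) and the grip (252,65) are all in view. I'll measure everything once more.

```bash
python3 - <<'E'
from h import *
w=load('wrist2.npz'); c=cloud(w); p=w['p'].astype(int)
red=(p[...,0]>90)&(p[...,1]<50)&(p[...,2]<50)&(w['d']>0)&(c[...,2]<90); Q=c[red]; print('red',np.median(Q,0),np.percentile(Q,[2,98],axis=0).round(1).tolist())
bl=(p[...,2]>90)&(p[...,0]<60)&(c[...,2]>132)&(w['d']>0)&(c[...,2]<145); B=c[bl]; r=cv2.minAreaRect(B[:,:2].astype(np.float32)); print('blue top',np.median(B,0),r)
m=(abs(c[...,2]-97)<4)
pts=[]
for u in range(65,440,5):
    v=np.where(m[100:155,u])[0]
    if len(v): pts.append(c[100+v.max(),u])
pts=np.array(pts); vx,vy,x0,y0=cv2.fitLine(pts[:,:2].astype(np.float32),cv2.DIST_HUBER,0,.01,.01).ravel()
print('yaw',np.degrees(np.arctan2(-vx*np.sign(vy),abs(vy))), 'x at y=-63',x0+vx/vy*(-63-y0), pts[:,2].mean())
print('lid y-range along row 120', c[120,np.where(m[120])[0][[0,-1]]])
for v in (165,190,215): 
  k=c[v,80:165]; print(v,[(80+i,k[i].round(0).tolist()) for i in range(0,85,5)])
E
```

```text
red [528.98532918 -66.3015558   69.83741473] [[515.7, -75.7, 63.0], [540.2, -56.9, 71.9]]
blue top [613.98022136 -58.93484862 139.21597211] ((613.1739501953125, -58.904296875), (42.52024841308594, 16.69078254699707), 5.064173698425293)
yaw 5.22613 x at y=-63 568.5745 97.32755419744836
lid y-range along row 120 [[ 574.03382701   61.13775369   98.1531455 ]
 [ 596.34445148 -183.09859762   99.50018339]]
165 [(80, [537.0, 65.0, 59.0]), (85, [538.0, 60.0, 61.0]), (90, [538.0, 58.0, 58.0]), (95, [537.0, 56.0, 55.0]), (100, [537.0, 53.0, 52.0]), (105, [536.0, 51.0, 48.0]), (110, [534.0, 50.0, 40.0]), (115, [535.0, 46.0, 41.0]), (120, [535.0, 43.0, 39.0]), (125, [538.0, 34.0, 50.0]), (130, [540.0, 28.0, 56.0]), (135, [542.0, 23.0, 61.0]), (140, [539.0, 22.0, 51.0]), (145, [538.0, 21.0, 44.0]), (150, [536.0, 20.0, 32.0]), (155, [533.0, 20.0, 18.0]), (160, [529.0, 20.0, 3.0])]
190 [(80, [497.0, 97.0, -0.0]), (85, [518.0, 62.0, 60.0]), (90, [518.0, 59.0, 59.0]), (95, [518.0, 55.0, 58.0]), (100, [517.0, 53.0, 55.0]), (105, [517.0, 50.0, 53.0]), (110, [515.0, 49.0, 44.0]), (115, [513.0, 47.0, 39.0]), (120, [514.0, 43.0, 39.0]), (125, [514.0, 38.0, 41.0]), (130, [519.0, 30.0, 53.0]), (135, [521.0, 24.0, 59.0]), (140, [522.0, 20.0, 60.0]), (145, [519.0, 18.0, 51.0]), (150, [515.0, 19.0, 38.0]), (155, [512.0, 18.0, 24.0]), (160, [507.0, 18.0, 8.0])]
215 [(80, [472.0, 98.0, 1.0]), (85, [472.0, 93.0, 0.0]), (90, [499.0, 58.0, 63.0]), (95, [497.0, 56.0, 59.0]), (100, [497.0, 53.0, 56.0]), (105, [496.0, 51.0, 53.0]), (110, [495.0, 48.0, 50.0]), (115, [492.0, 47.0, 42.0]), (120, [491.0, 44.0, 39.0]), (125, [492.0, 39.0, 40.0]), (130, [492.0, 35.0, 40.0]), (135, [499.0, 25.0, 56.0]), (140, [502.0, 19.0, 62.0]), (145, [497.0, 19.0, 50.0]), (150, [496.0, 16.0, 45.0]), (155, [490.0, 16.0, 31.0]), (160, [479.0, 20.0, 1.0])]
```

{"method": "drive_tool", "body": {
  "deltas": [
    [-0.06, -0.07, 0.6, 0, 0, 0],
    [0, 0, 0.7, 0, 0, 0],
    [0, 0, 0.7, 0, 0, 0],
    [0, 0, 0.7, 0, 0, 0],
    [0, 0, 0.6, 0, 0, 0],
    [0, 0, 0.5, 0, 0, 0],
    [0, 0, 0.33, 0, 0, 0],
    [0, 0, 0, 0, 0, 0]
  ]
}}

```text
time: 3.53
position: [528.9, -67.3, 40.5]
eef_rot: [0.738, -0.675, -0.001, 0.0]
contact_force: [0.4, 0.8, 0.3]
gripper_width: 85.5
```

{"method": "drive_tool", "body": {
  "deltas": [
    [0, 0, 0, 0, 0, 0],
    [0, 0, 0, 0, 0, 0]
  ]
}}

```text
time: 3.7
position: [530.5, -67.4, 42.5]
eef_rot: [0.738, -0.674, 0.001, -0.0]
contact_force: [-0.1, -0.8, 0.1]
gripper_width: 85.6
```

```bash
python3 look.py wrist 3; python3 look.py scene 3; python3 -c "
from h import *
crop(load('scene3.npz'),140,120,290,230,5,'pics/scene3c.png')"
```

```text
3.7 [530.5 -67.4  42.5] [-0.256  0.512  1.836  0.     0.792  1.224] [-0.1 -0.8  0.1] 85.6 [[0.09, -0.996, 0.002], [-0.996, -0.09, -0.0], [0.001, -0.002, -1.0]]
[604.4745794  -59.33821248 185.78853369] [ 0.72991583 -0.66696913 -0.10066359  0.11064314]
3.75 [530.6 -67.4  42.6] [-0.256  0.512  1.836  0.     0.791  1.224] [-0.4 -0.4  0.4] 85.1 [[0.091, -0.996, 0.002], [-0.996, -0.091, -0.0], [0.001, -0.002, -1.0]]
[1212.9799616   334.62981452  950.17600757] [ 0.48400629  0.80391703 -0.29295653 -0.1833897 ]
```

View pics/wrist3.png

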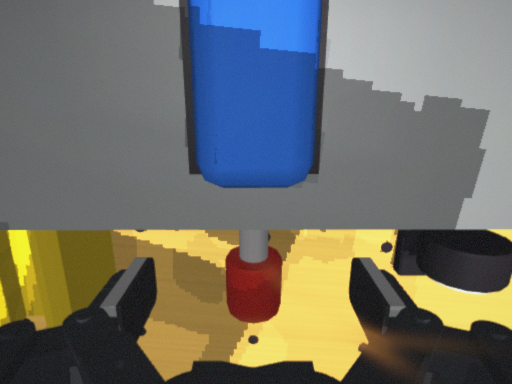

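The fingers straddle the knob at (253,290). The tool is about 2 mm too far forward, so I'll nudge it back and then close.

{"method": "drive_tool", "body": {
  "deltas": [
    [0, 0.07, 0.05, 0, 0, 0],
    [0, 0, 0, 0, 0, 0]
  ]
}}

```text
time: 3.97
position: [527.3, -67.2, 40.3]
eef_rot: [0.739, -0.674, 0.0, -0.0]
contact_force: [-0.6, -0.0, -0.8]
gripper_width: 85.2
```

{"method": "drive_tool", "body": {
  "deltas": [
    [0, 0, 0, 0, 0, 0],
    [0, 0, 0, 0, 0, 0],
    [0, 0, 0, 0, 0, 0],
    [0, 0, 0, 0, 0, 0],
    [0, 0, 0, 0, 0, 0],
    [0, 0, 0, 0, 0, 0],
    [0, 0, 0, 0, 0, 0],
    [0, 0, 0, 0, 0, 0]
  ],
  "claw": 1,
  "force": 50
}}

```text
time: 4.63
position: [527.5, -67.2, 39.9]
eef_rot: [0.738, -0.674, -0.0, -0.0]
contact_force: [0.2, 0.3, 0.5]
gripper_width: 22.6
```

```bash
python3 look.py wrist 4
```

```text
4.63 [527.5 -67.2  39.9] [-0.257  0.514  1.843  0.     0.785  1.223] [0.2 0.3 0.5] 22.6 [[0.091, -0.996, -0.0], [-0.996, -0.091, 0.0], [-0.0, 0.0, -1.0]]
[601.69398926 -59.13259695 183.04620329] [ 0.72994102 -0.6667422  -0.1015048   0.11107525]
```

View pics/wrist4.png

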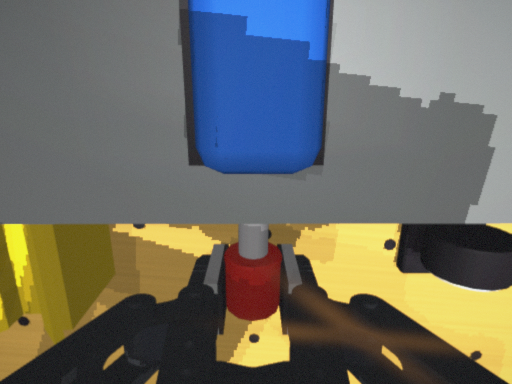

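The knob is between the pads at an opening of 22.6 mm, and the contact force is near zero. I'll pull straight out along tool +y and watch the force.

{"method": "drive_tool", "body": {
  "deltas": [
    [0, 0.05, 0, 0, 0, 0],
    [0, 0.1, 0, 0, 0, 0],
    [0, 0.1, 0, 0, 0, 0],
    [0, 0.1, 0, 0, 0, 0]
  ]
}}

```text
time: 5.02
position: [516.4, -68.1, 39.8]
eef_rot: [0.738, -0.674, -0.0, 0.0]
contact_force: [-0.6, 0.2, -0.0]
gripper_width: 22.4
```

```bash
python3 look.py wrist 5
```

```text
5.02 [516.4 -68.1  39.8] [-0.264  0.504  1.867  0.     0.771  1.216] [-0.6  0.2 -0. ] 22.4 [[0.091, -0.996, -0.001], [-0.996, -0.091, 0.0], [-0.0, 0.001, -1.0]]
[590.63022935 -60.11604558 182.86347291] [ 0.72991741 -0.66669736 -0.10174755  0.1112773 ]
```

View pics/wrist5.png

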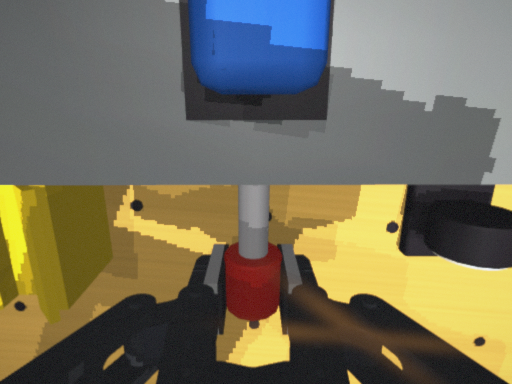

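The pin follows: more shaft is exposed and the force is about 0. I'll continue pulling.

{"method": "drive_tool", "body": {
  "deltas": [
    [0, 0.15, 0, 0, 0, 0],
    [0, 0.2, 0, 0, 0, 0],
    [0, 0.2, 0, 0, 0, 0],
    [0, 0.2, 0, 0, 0, 0],
    [0, 0.2, 0, 0, 0, 0],
    [0, 0.2, 0, 0, 0, 0],
    [0, 0.2, 0, 0, 0, 0],
    [0, 0.2, 0, 0, 0, 0]
  ]
}}

```text
time: 5.73
position: [470.1, -72.4, 39.9]
eef_rot: [0.738, -0.674, -0.0, -0.0]
contact_force: [0.6, -0.4, -0.1]
gripper_width: 22.7
```

{"method": "drive_tool", "body": {
  "deltas": [
    [0, 0, 0, 0, 0, 0],
    [0, 0, 0, 0, 0, 0]
  ]
}}

```text
time: 5.9
position: [470.3, -72.4, 39.9]
eef_rot: [0.738, -0.674, -0.0, -0.0]
contact_force: [0.1, 0.2, -0.5]
gripper_width: 22.6
```

```bash
python3 look.py wrist 6
```

```text
5.9 [470.3 -72.4  39.9] [-0.298  0.461  1.967  0.     0.714  1.182] [ 0.1  0.2 -0.5] 22.6 [[0.09, -0.996, -0.0], [-0.996, -0.09, 0.0], [-0.0, 0.0, -1.0]]
[544.57122802 -64.4025676  183.06959892] [ 0.72982358 -0.66685824 -0.10156474  0.11109563]
```

View pics/wrist6.png

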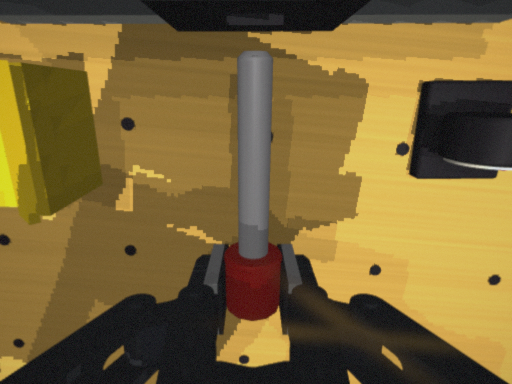

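The pin is fully out, with its tip at (255,55) clear of the tongue at row 30. I'll measure its axis in the hand.

```bash
cat > pinaxis.py <<'E'
import sys
from h import *
w=load(sys.argv[1]); c=cloud(w); p=w['p'].astype(int)
Rt=np.array([[.0908,-.9959,0],[-.9959,-.0908,0],[0,0,-1]]) # cols? tool axes
g=(abs(p[...,0]-p[...,2])<25)
for v in range(60,240,30):
    u=np.arange(225,290); k=c[v,225:290]; s=(k[:,2]>float(sys.argv[2]))
    if s.sum()>3: print(v,225+np.where(s)[0][[0,-1]],'mid',k[s].mean(0).round(1),'ztop',np.percentile(k[s][:,2],85).round(1))
print('tongue',c[24,255].round(1),c[10,255].round(1))
red=(p[...,0]>90)&(p[...,1]<50)&(p[...,2]<50)&(w['d']>0); Q=c[red];print('red',np.percentile(Q,[3,50,97],axis=0).round(1).tolist())
E
python3 pinaxis.py wrist6.npz 50
```

```text
60 [237 272] mid [555.  -64.1  67.7] ztop 69.2
90 [238 271] mid [545.9 -65.   67.7] ztop 68.7
120 [238 271] mid [536.2 -65.9  67. ] ztop 68.1
150 [238 270] mid [525.9 -66.6  66.4] ztop 67.6
180 [238 269] mid [514.9 -67.5  65.8] ztop 67.1
210 [238 268] mid [504.6 -68.3  69.2] ztop 66.8
tongue [568.  -63.2  53.3] [568.1 -63.   73.2]
red [[464.3, -78.8, 66.4], [478.9, -70.8, 70.1], [482.7, -61.5, 71.6]]
```

Held pin: the axis passes through the knob at z≈59.5, with the tip about 2.7° up. I'll lift it, level it and carry it over the notch.

{"method": "drive_tool", "body": {
  "deltas": [
    [0, 0, -0.2, 0, 0, 0],
    [0, 0, -0.3, -0.011, 0, 0],
    [0, 0, -0.3, -0.011, 0, 0],
    [-0.3, 0, 0, 0, 0, 0],
    [-0.45, 0, 0, 0, 0, 0],
    [-0.45, 0, 0, 0, 0, 0],
    [-0.45, 0, 0, 0, 0, 0],
    [-0.45, 0, 0, 0, 0, 0]
  ]
}}

```text
time: 6.62
position: [465.0, -8.4, 63.8]
eef_rot: [0.738, -0.674, -0.015, 0.017]
contact_force: [-0.3, -0.1, -1.3]
gripper_width: 22.3
```

{"method": "drive_tool", "body": {
  "deltas": [
    [-0.45, 0, 0, 0, 0, 0],
    [-0.45, 0, 0, 0, 0, 0],
    [-0.35, 0, 0, 0, 0, 0],
    [-0.26, 0, 0, 0, 0, 0],
    [0, 0, 0, 0, 0, 0],
    [0, 0, 0, 0, 0, 0],
    [0, 0, 0, 0, 0, 0]
  ]
}}

```text
time: 7.2
position: [461.3, 35.2, 63.9]
eef_rot: [0.738, -0.674, -0.015, 0.017]
contact_force: [0.0, 0.6, -1.1]
gripper_width: 22.4
```

```bash
python3 look.py wrist 7;python3 pinaxis.py wrist7.npz 71
```

```text
7.2 [461.3  35.2  63.9] [-0.067  0.422  1.942 -0.01   0.823  1.42 ] [ 0.   0.6 -1.1] 22.4 [[0.091, -0.995, -0.046], [-0.996, -0.091, -0.004], [0.0, 0.046, -0.999]]
[541.92260694  43.89445011 203.41307264] [ 0.72724978 -0.66420134 -0.11661099  0.12785232]
60 [237 272] mid [547.1  43.7  87.7] ztop 89.1
90 [238 271] mid [538.   42.8  88. ] ztop 89.2
120 [238 271] mid [528.3  41.9  88. ] ztop 88.9
150 [238 270] mid [518.   41.1  87.8] ztop 89.3
180 [238 287] mid [508.1  40.4  91.3] ztop 89.2
210 [238 268] mid [495.3  39.4  87.8] ztop 89.1
tongue [558.   44.5  83.8] [559.6  44.7  97.9]
red [[469.3, 32.1, 91.9], [473.0, 38.2, 93.9], [474.9, 44.4, 95.2]]
```

View pics/wrist7.png

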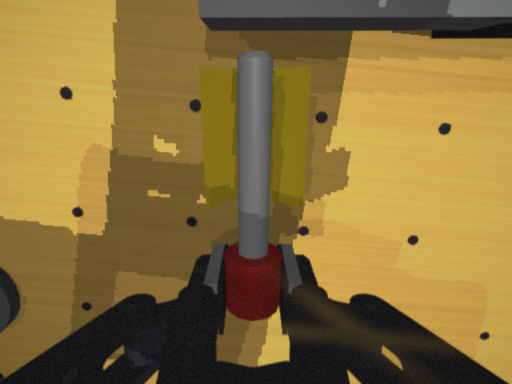

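The pin is now level over the block: its axis is at z≈83, with y≈41 at x=517. Next I'll check the block's edges in this view.

```bash
python3 - <<'E'
from h import *
w=load('wrist7.npz'); c=cloud(w)
ex=np.array([.9959,.0908]);ey=np.array([-.0908,.9959]);o=np.array([678,-53.])
for v in (80,110,140,170,190):
    k=c[v]; z=k[:,2]; b=(abs(z-61)<4); i=np.where(b)[0]; i=i[(i>180)&(i<330)]
    l,r=k[i[0]],k[i[-1]]
    pin=(z>80)&(np.arange(512)>225)&(np.arange(512)<290)
    print(v,i[0],i[-1],'y l/r/mid',*(np.dot(a[:2]-o,ey).round(1) for a in (l,r,(l+r)/2)),'pin y',np.dot(k[pin].mean(0)[:2]-o,ey).round(1),'x',np.dot(l[:2]-o,ex).round(1))
col=c[:,215]; i=np.where(abs(col[:,2]-61)<4)[0]; print('block x ends',[(np.dot(col[j][:2]-o,ex).round(1),j) for j in i[[0,-1]]])
col=c[:,255]; i=np.where((col[:,2]>84)&(col[:,2]<92))[0]; print('pin x tip',np.dot(col[i[0]][:2]-o,ex).round(1), i[0])
E
```

```text
80 200 309 y l/r/mid 130.1 85.8 108.0 pin y 108.0 x -127.8
110 201 308 y l/r/mid 130.5 85.5 108.0 pin y 108.1 x -139.7
140 203 306 y l/r/mid 130.3 85.5 107.9 pin y 108.3 x -152.4
170 204 304 y l/r/mid 130.6 85.8 108.2 pin y 108.4 x -165.9
190 206 303 y l/r/mid 130.2 85.6 107.9 pin y 108.4 x -175.5
block x ends [(np.float64(-122.9), np.int64(67)), (np.float64(-182.5), np.int64(205))]
pin x tip -110.6 20
```

The pin is centred in the notch to within 0.4 mm. Lowering it now.

{"method": "drive_tool", "body": {
  "deltas": [
    [0, -0.05, 0.3, 0, 0, 0],
    [0, -0.05, 0.3, 0, 0, 0],
    [0, 0, 0.25, 0, 0, 0],
    [0, 0, 0.2, 0, 0, 0],
    [0, 0, 0.1, 0, 0, 0],
    [0, 0, 0.05, 0, 0, 0],
    [0, 0, 0, 0, 0, 0],
    [0, 0, 0, 0, 0, 0]
  ]
}}

```text
time: 7.92
position: [462.4, 35.6, 27.8]
eef_rot: [0.738, -0.674, -0.016, 0.017]
contact_force: [0.1, -0.4, -0.2]
gripper_width: 22.4
```

```bash
python3 look.py wrist 8;python3 pinaxis.py wrist8.npz 43
```

```text
7.92 [462.4  35.6  27.8] [-0.066  0.489  1.964 -0.011  0.735  1.422] [ 0.1 -0.4 -0.2] 22.4 [[0.091, -0.995, -0.046], [-0.996, -0.091, -0.004], [-0.0, 0.046, -0.999]]
[543.12561005  44.24192602 167.24163901] [ 0.72718169 -0.6642221  -0.11685101  0.12791262]
60 [237 272] mid [548.1  43.9  54.9] ztop 53.3
90 [225 289] mid [539.2  42.4  51.9] ztop 53.1
120 [225 289] mid [529.5  41.7  51.8] ztop 53.1
150 [225 289] mid [519.3  40.8  51.9] ztop 53.2
180 [225 289] mid [508.4  39.7  52. ] ztop 53.4
210 [225 289] mid [496.7  38.7  52.1] ztop 53.4
tongue [5.654e+02 4.510e+01 3.000e-01] [557.8  45.   79.3]
red [[470.9, 31.7, 54.5], [473.9, 39.3, 57.5], [476.2, 45.9, 59.0]]
```

View pics/wrist8.png

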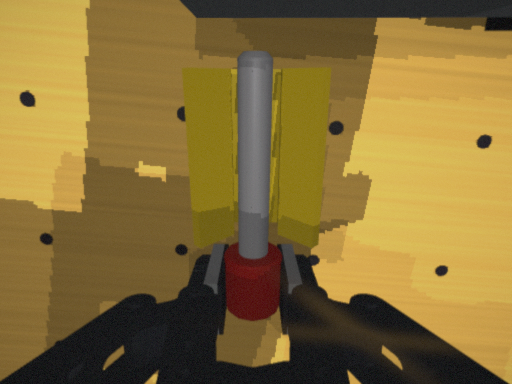

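{"method": "drive_tool", "body": {
  "deltas": [
    [0, 0, 0.04, 0, 0, 0],
    [0, 0, 0.03, 0, 0, 0],
    [0, 0, 0, 0, 0, 0]
  ]
}}

```text
time: 8.22
position: [462.7, 35.6, 26.0]
eef_rot: [0.738, -0.674, -0.015, 0.017]
contact_force: [-0.6, -0.0, 4.1]
gripper_width: 22.4
```

```bash
python3 look.py wrist 9;python3 pinaxis.py wrist9.npz 43
```

```text
8.22 [462.7  35.6  26. ] [-0.066  0.492  1.965 -0.011  0.729  1.422] [-0.6 -0.   4.1] 22.4 [[0.091, -0.995, -0.045], [-0.996, -0.091, -0.004], [0.0, 0.045, -0.999]]
[543.25656822  44.23989446 165.5632132 ] [ 0.72724919 -0.66427543 -0.11645971  0.12760843]
60 [237 272] mid [548.3  44.1  54.2] ztop 52.3
90 [225 289] mid [539.5  42.6  51.2] ztop 52.5
120 [225 289] mid [529.9  41.7  51.1] ztop 52.4
150 [225 289] mid [519.7  40.7  51.3] ztop 52.5
180 [225 289] mid [508.9  39.8  51.2] ztop 52.7
210 [225 289] mid [497.3  38.8  51.1] ztop 52.7
tongue [5.655e+02 4.510e+01 3.000e-01] [557.9  45.   78.3]
red [[470.7, 31.2, 52.6], [474.1, 39.7, 55.8], [476.4, 46.2, 57.4]]
```

Contact force is up to about 4.6 N, so the shaft is resting on the notch floor. I'll release gently and retreat straight up.

{"method": "drive_tool", "body": {
  "deltas": [
    [0, 0, 0, 0, 0, 0],
    [0, 0, 0, 0, 0, 0],
    [0, 0, 0, 0, 0, 0],
    [0, 0, 0, 0, 0, 0],
    [0, 0, 0, 0, 0, 0]
  ],
  "claw": 0.4
}}

```text
time: 8.68
position: [462.3, 35.6, 25.7]
eef_rot: [0.738, -0.674, -0.016, 0.017]
contact_force: [1.0, -0.4, -0.5]
gripper_width: 51.0
```

{"method": "drive_tool", "body": {
  "deltas": [
    [0, 0.03, -0.3, 0, 0, 0],
    [0, 0.03, -0.5, 0, 0, 0],
    [0, 0, -0.7, 0, 0, 0],
    [0, 0, -0.7, 0, 0, 0],
    [0, 0, -0.7, 0.011, 0, 0],
    [0, 0, -0.7, 0.011, 0, 0],
    [0, 0, -0.7, 0, 0, 0],
    [0, 0, -0.7, 0, 0, 0]
  ]
}}

```text
time: 9.35
position: [464.1, 35.9, 177.3]
eef_rot: [0.738, -0.674, -0.0, -0.0]
contact_force: [1.1, 0.5, -0.1]
gripper_width: 51.2
```

```bash
python3 look.py wrist 10
```

```text
9.35 [464.1  35.9 177.3] [-0.071  0.229  1.858  0.     1.055  1.408] [ 1.1  0.5 -0.1] 51.2 [[0.091, -0.996, -0.0], [-0.996, -0.091, 0.0], [-0.0, 0.0, -1.0]]
[538.35825253  43.91590494 320.47795513] [ 0.7299302  -0.6667571  -0.10148646  0.11107371]
```

View pics/wrist10.png

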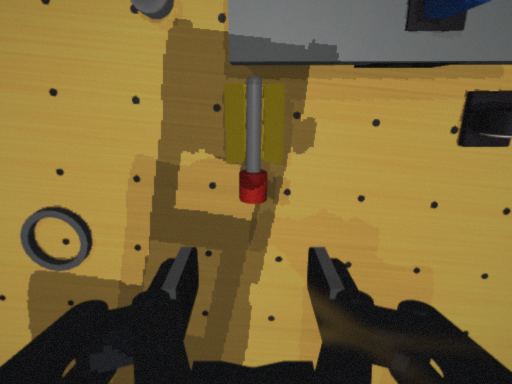

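The pin lies in the notch with the red knob (253,186) at the front and the shaft parallel to the block. Next I'll move over the blue grip.

```bash
python3 - <<'E'
from h import *
w=load('wrist10.npz'); c=cloud(w); p=w['p'].astype(int)
ex=np.array([.9959,.0908]);ey=np.array([-.0908,.9959]);o=np.array([678,-53.])
red=(p[...,0]>90)&(p[...,1]<50)&(p[...,2]<50)&(w['d']>0)&(c[...,2]<90); Q=c[red]; q=Q[:,:2]-o
print('knob x',np.percentile(q@ex,[2,50,98]),'y',np.percentile(q@ey,[2,50,98]),'z',np.percentile(Q[:,2],90))
for v in (85,110,135,160):
    k=c[v,247:262]; print(v,((k[7,:2]-o)@ex).round(1),((k.mean(0)[:2]-o)@ey).round(1),k[:,2].max().round(1))
E
```

```text
knob x [-216.45015637 -208.28093062 -193.3528826 ] y [ 98.72636461 107.14663872 119.73091333] z 57.40647722781512
85 -123.6 108.0 52.4
110 -142.2 108.0 51.9
135 -161.4 107.9 52.5
160 -181.6 107.8 52.3
```

{"method": "drive_tool", "body": {
  "deltas": [
    [0.25, -0.35, 0, 0, 0, 0],
    [0.5, -0.65, 0, 0, 0, 0],
    [0.5, -0.65, 0, 0, 0, 0],
    [0.5, -0.65, 0, 0, 0, 0],
    [0.5, -0.65, 0, 0, 0, 0],
    [0.5, -0.65, 0, 0, 0, 0],
    [0.5, -0.65, 0, 0, 0, 0],
    [0.35, -0.42, 0, 0, 0, 0]
  ]
}}

```text
time: 10.07
position: [616.5, -60.9, 174.5]
eef_rot: [0.738, -0.674, 0.0, 0.0]
contact_force: [0.1, 0.1, 0.2]
gripper_width: 51.3
```

{"method": "drive_tool", "body": {
  "deltas": [
    [0, 0, 0, 0, 0, 0],
    [0, 0, 0, 0, 0, 0]
  ]
}}

```text
time: 10.23
position: [614.4, -59.7, 174.3]
eef_rot: [0.738, -0.675, -0.001, 0.0]
contact_force: [-0.4, -0.1, -0.4]
gripper_width: 51.3
```

```bash
python3 look.py wrist 11; python3 - <<'E'
from h import *
w=load('wrist11.npz'); c=cloud(w); p=w['p'].astype(int)
bl=(p[...,2]>70)&(p[...,0]<60)&(p[...,2]-p[...,0]>40)&(c[...,2]>134)&(w['d']>0)&(c[...,2]<145); B=c[bl]; r=cv2.minAreaRect(B[:,:2].astype(np.float32)); print('blue top',np.median(B,0),r)
E
```

```text
10.23 [614.4 -59.7 174.3] [-0.209  0.438  1.535  0.     1.171  1.272] [-0.4 -0.1 -0.4] 51.3 [[0.09, -0.996, -0.002], [-0.996, -0.09, 0.001], [-0.001, 0.002, -1.0]]
[688.87168859 -51.84794145 317.30190373] [ 0.72951975 -0.66699533 -0.10237868  0.11152027]
blue top [615.9603118  -58.58594801 139.07421095] ((613.696044921875, -58.74689483642578), (43.13016128540039, 17.332225799560547), 5.01255464553833)
```

View pics/wrist11.png

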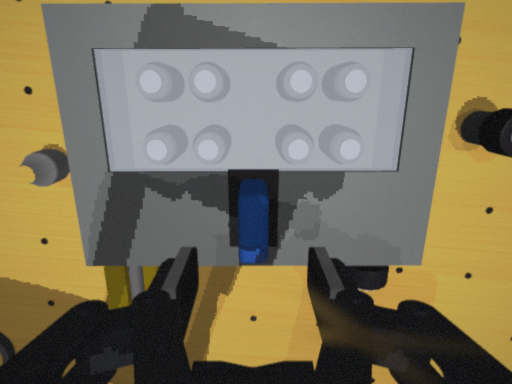

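The pin is parked: knob centre at about 206 mm, y at 108 mm, axis at z≈46. The grip is between the fingers at (253,220). Lowering to a TCP height of 104.

{"method": "drive_tool", "body": {
  "deltas": [
    [-0.02, 0.02, 0.4, 0, 0, 0],
    [0, 0, 0.5, 0, 0, 0],
    [0, 0, 0.5, 0, 0, 0],
    [0, 0, 0.4, 0, 0, 0],
    [0, 0, 0.3, 0, 0, 0],
    [0, 0, 0.2, 0, 0, 0],
    [0, 0, 0, 0, 0, 0],
    [0, 0, 0, 0, 0, 0]
  ]
}}

```text
time: 10.95
position: [613.5, -58.3, 106.7]
eef_rot: [0.739, -0.674, -0.0, 0.0]
contact_force: [0.3, -0.0, 1.2]
gripper_width: 51.1
```

{"method": "drive_tool", "body": {
  "deltas": [
    [0, 0, 0, 0, 0, 0],
    [0, 0, 0, 0, 0, 0],
    [0, 0, 0, 0, 0, 0],
    [0, 0, 0, 0, 0, 0],
    [0, 0, 0, 0, 0, 0],
    [0, 0, 0, 0, 0, 0],
    [0, 0, 0, 0, 0, 0],
    [0, 0, 0, 0, 0, 0]
  ],
  "claw": 1,
  "force": 80
}}

```text
time: 11.62
position: [614.4, -60.0, 107.8]
eef_rot: [0.739, -0.674, 0.001, 0.0]
contact_force: [-1.2, -4.9, 2.5]
gripper_width: 17.1
```

```bash
python3 look.py wrist 12
```

```text
11.62 [614.4 -60.  107.8] [-0.208  0.51   1.6   -0.002  1.028  1.273] [-1.2 -4.9  2.5] 17.1 [[0.091, -0.996, 0.002], [-0.996, -0.091, -0.002], [0.002, -0.002, -1.0]]
[688.38074119 -51.62941392 251.04004159] [ 0.72994407 -0.66691453 -0.10003797  0.11135106]
```

View pics/wrist12.png

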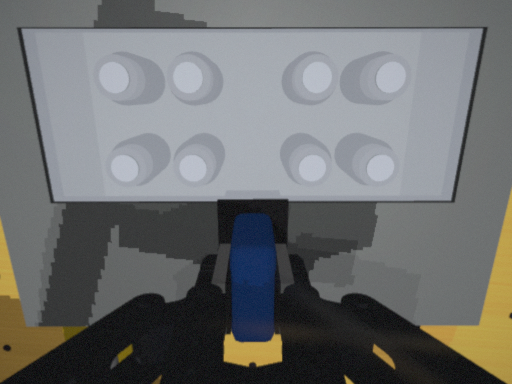

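The grip is held at 17.1 mm. I'll start lifting slowly along the hinge arc, tilting with the lid, and relieve the small side force on the way.

{"method": "drive_tool", "body": {
  "deltas": [
    [0.03, 0, 0, 0, 0, 0],
    [0, -0.005, -0.026, -0.003, 0, 0],
    [0, -0.005, -0.026, -0.003, 0, 0],
    [0, -0.005, -0.026, -0.003, 0, 0],
    [0, -0.005, -0.026, -0.003, 0, 0]
  ]
}}

```text
time: 12.08
position: [614.1, -60.0, 108.6]
eef_rot: [0.738, -0.674, -0.009, 0.01]
contact_force: [0.6, -6.2, -10.4]
gripper_width: 16.6
```

{"method": "drive_tool", "body": {
  "deltas": [
    [0, -0.005, -0.026, -0.003, 0, 0],
    [0, -0.005, -0.026, -0.003, 0, 0],
    [0, -0.005, -0.026, -0.003, 0, 0],
    [0, -0.005, -0.026, -0.003, 0, 0]
  ]
}}

```text
time: 12.42
position: [615.0, -59.9, 112.5]
eef_rot: [0.738, -0.674, -0.017, 0.019]
contact_force: [-0.6, -5.7, -1.0]
gripper_width: 16.8
```

```bash
python3 look.py wrist 13
```

```text
12.42 [615.  -59.9 112.5] [-0.199  0.53   1.549 -0.018  1.112  1.289] [-0.6 -5.7 -1. ] 16.8 [[0.091, -0.995, -0.051], [-0.996, -0.091, -0.006], [0.001, 0.052, -0.999]]
[696.40701575 -51.09489335 251.49352535] [ 0.72683223 -0.66389559 -0.11825428  0.13028229]
```

View pics/wrist13.png

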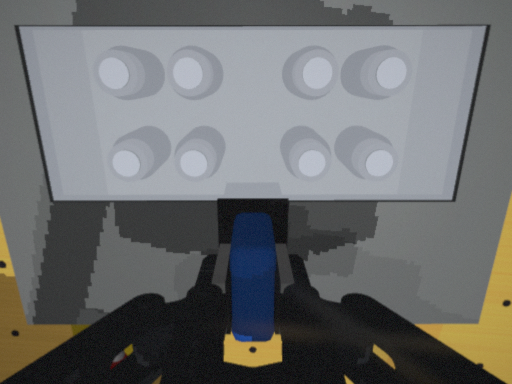

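The seal has broken: the downward force went from 10 N to 1 N, and the tool tilt is 0.052 rad. I'll continue along the arc at an even pace.

{"method": "drive_tool", "body": {
  "deltas": [
    [0.04, -0.01, -0.052, -0.006, 0, 0],
    [0, -0.01, -0.052, -0.006, 0, 0],
    [0, -0.01, -0.052, -0.006, 0, 0],
    [0, -0.01, -0.052, -0.006, 0, 0],
    [0, -0.01, -0.052, -0.006, 0, 0],
    [0, -0.01, -0.052, -0.006, 0, 0]
  ]
}}

```text
time: 12.97
position: [617.6, -59.7, 122.2]
eef_rot: [0.737, -0.673, -0.043, 0.047]
contact_force: [-0.4, 1.6, -1.0]
gripper_width: 16.8
```

{"method": "drive_tool", "body": {
  "deltas": [
    [0, -0.01, -0.052, -0.006, 0, 0],
    [0, -0.01, -0.052, -0.006, 0, 0],
    [0, -0.01, -0.052, -0.006, 0, 0],
    [0, -0.01, -0.052, -0.006, 0, 0],
    [0, -0.01, -0.052, -0.006, 0, 0],
    [0, -0.01, -0.052, -0.006, 0, 0]
  ]
}}

```text
time: 13.47
position: [620.7, -59.5, 131.2]
eef_rot: [0.735, -0.671, -0.069, 0.075]
contact_force: [-1.9, 4.1, -0.8]
gripper_width: 16.7
```

{"method": "drive_tool", "body": {
  "deltas": [
    [0, -0.01, -0.052, -0.006, 0, 0],
    [0, -0.01, -0.052, -0.006, 0, 0],
    [0, -0.01, -0.052, -0.006, 0, 0],
    [0, -0.005, -0.039, -0.0045, 0, 0],
    [0, -0.005, -0.02, -0.0023, 0, 0],
    [0, 0, 0, 0, 0, 0],
    [0, 0, 0, 0, 0, 0],
    [0, 0, 0, 0, 0, 0]
  ]
}}

```text
time: 14.13
position: [623.2, -59.2, 137.2]
eef_rot: [0.733, -0.669, -0.086, 0.093]
contact_force: [-2.5, 4.6, 0.4]
gripper_width: 16.6
```

```bash
python3 look.py wrist 14; python3 look.py scene 14; python3 look.py top 14;  python3 -c "
from h import *
crop(load('scene14.npz'),110,110,310,260,4,'pics/scene14c.png')"
```

```text
14.13 [623.2 -59.2 137.2] [-0.167  0.62   1.334 -0.064  1.435  1.329] [-2.5  4.6  0.4] 16.6 [[0.091, -0.964, -0.251], [-0.996, -0.088, -0.022], [-0.001, 0.252, -0.968]]
[730.71682854 -48.28695055 256.56334122] [ 0.70999559 -0.64842367 -0.18551268  0.20257853]
14.18 [623.2 -59.2 137.2] [-0.167  0.62   1.334 -0.064  1.435  1.329] [-3.1  4.3  0.8] 16.6 [[0.091, -0.964, -0.251], [-0.996, -0.088, -0.022], [-0.001, 0.252, -0.968]]
[1212.9799616   334.62981452  950.17600757] [ 0.48400629  0.80391703 -0.29295653 -0.1833897 ]
14.23 [623.2 -59.3 137.2] [-0.167  0.62   1.334 -0.064  1.435  1.329] [-3.   4.7  0.8] 16.8 [[0.091, -0.964, -0.251], [-0.996, -0.088, -0.022], [-0.001, 0.252, -0.968]]
[3.14952019e+02 7.74760720e-01 1.42985381e+03] [-0.69423062  0.71431362 -0.05708139  0.06739146]
```

View pics/wrist14.png

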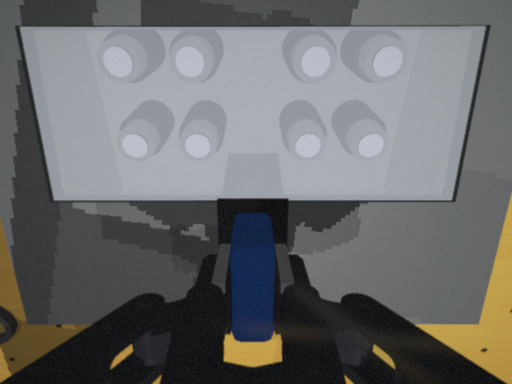

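View pics/scene14c.png

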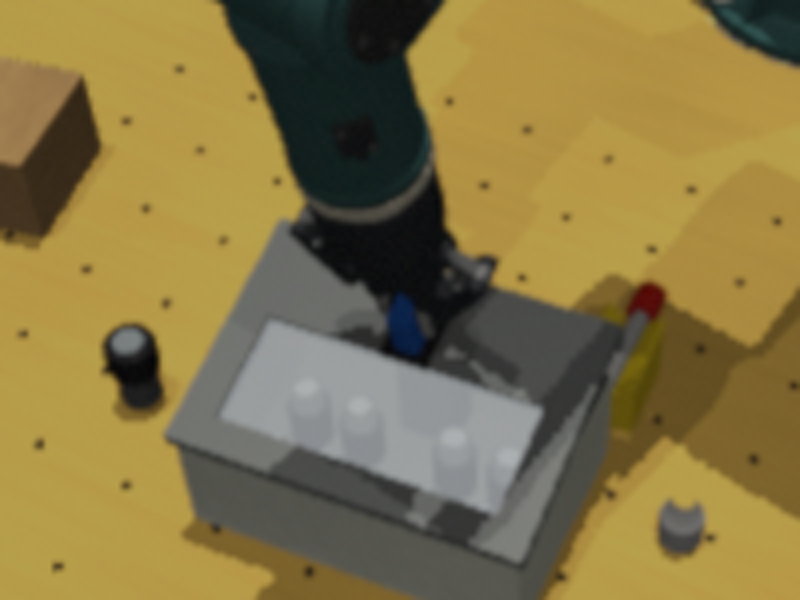

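View pics/top14.png

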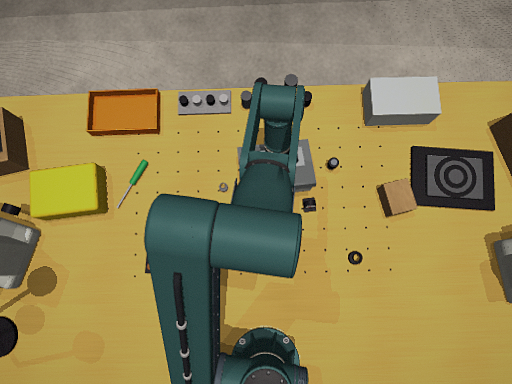

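```bash
cat > lid.py <<'E'
import sys
from h import *
ex=np.array([.9959,.0908]);ey=np.array([-.0908,.9959]);o=np.array([678,-53.])
for n in sys.argv[1:]:
    z=load(n+'.npz'); c=cloud(z); x=(c[...,:2]-o)@ex; y=(c[...,:2]-o)@ey
    # opaque sides of lid
    m=(z['d']>0)&(abs(y)>95)&(abs(y)<116)&(x>-105)&(x<50)&(c[...,2]>80)&(c[...,2]<170)
    xs=x[m];zs=c[...,2][m]
    a,b=np.polyfit(xs,zs,1); 
    for _ in range(5):
        k=abs(zs-(a*xs+b))<4; a,b=np.polyfit(xs[k],zs[k],1)
    m2=(z['d']>0)&(abs(y)<110)&(abs(c[...,2]-(a*x+b))<4)
    th=-np.arctan(a); print(n,m.sum(),k.sum(),'theta',th.round(4),'edge rise',(170*np.sin(th)-6*(1-np.cos(th))).round(1),'z at front',(a*x[m2].min()+b).round(1),x[m2].min().round(1))
E
python3 lid.py wrist11 wrist14 scene14 scene0
```

```text
wrist11 15411 15368 theta 0.0011 edge rise 0.2 z at front 97.3 -111.1
wrist14 26362 26307 theta 0.246 edge rise 41.2 z at front 138.0 -103.4
scene14 855 812 theta 0.2448 edge rise 41.0 z at front 273.1 -641.5
scene0 764 736 theta 0.0024 edge rise 0.4 z at front 98.0 -111.4
```

The lid is at 0.245 rad, which is a 41 mm rise. I'll go a little further (about 0.024 rad) and take half of the side nudge back.

{"method": "drive_tool", "body": {
  "deltas": [
    [-0.02, -0.008, -0.035, -0.004, 0, 0],
    [0, -0.008, -0.035, -0.004, 0, 0],
    [0, -0.008, -0.035, -0.004, 0, 0],
    [0, 0, 0, 0, 0, 0],
    [0, 0, 0, 0, 0, 0],
    [0, 0, 0, 0, 0, 0],
    [0, 0, 0, 0, 0, 0],
    [0, 0, 0, 0, 0, 0]
  ]
}}

```text
time: 14.95
position: [624.6, -59.1, 140.2]
eef_rot: [0.731, -0.668, -0.094, 0.103]
contact_force: [-5.1, 1.8, 2.0]
gripper_width: 16.7
```

{"method": "drive_tool", "body": {
  "deltas": [
    [0, 0, 0, 0, 0, 0],
    [0, 0, 0, 0, 0, 0],
    [0, 0, 0, 0, 0, 0],
    [0, 0, 0, 0, 0, 0],
    [0, 0, 0, 0, 0, 0],
    [0, 0, 0, 0, 0, 0]
  ]
}}

```text
time: 15.45
position: [624.6, -59.1, 140.2]
eef_rot: [0.731, -0.668, -0.094, 0.103]
contact_force: [-5.2, 1.8, 1.4]
gripper_width: 17.0
```

```bash
python3 look.py wrist 15; python3 look.py scene 15;python3 lid.py wrist15 scene15; python3 -c "
from h import *
crop(load('scene15.npz'),110,110,310,260,4,'pics/scene15c.png')
from cell import bot; print(bot.observe()['joint_velocities'].round(4))"
```

```text
15.45 [624.6 -59.1 140.2] [-0.163  0.633  1.306 -0.07   1.474  1.333] [-5.2  1.8  1.4] 17.0 [[0.091, -0.957, -0.275], [-0.996, -0.087, -0.025], [0.0, 0.276, -0.961]]
[735.04928427 -47.77529521 256.67229065] [ 0.70727435 -0.64611456 -0.19342898  0.21185891]
15.5 [624.6 -59.1 140.1] [-0.163  0.633  1.306 -0.07   1.474  1.333] [-4.1  1.6  1.6] 16.9 [[0.091, -0.957, -0.275], [-0.996, -0.087, -0.025], [0.0, 0.276, -0.961]]
[1212.9799616   334.62981452  950.17600757] [ 0.48400629  0.80391703 -0.29295653 -0.1833897 ]
wrist15 26338 26280 theta 0.2715 edge rise 45.4 z at front 142.2 -102.3
scene15 875 825 theta 0.2697 edge rise 45.1 z at front 293.5 -646.8
[-0.0012 -0.0005  0.0004  0.0002  0.0002 -0.0005]
```

View pics/scene15c.png

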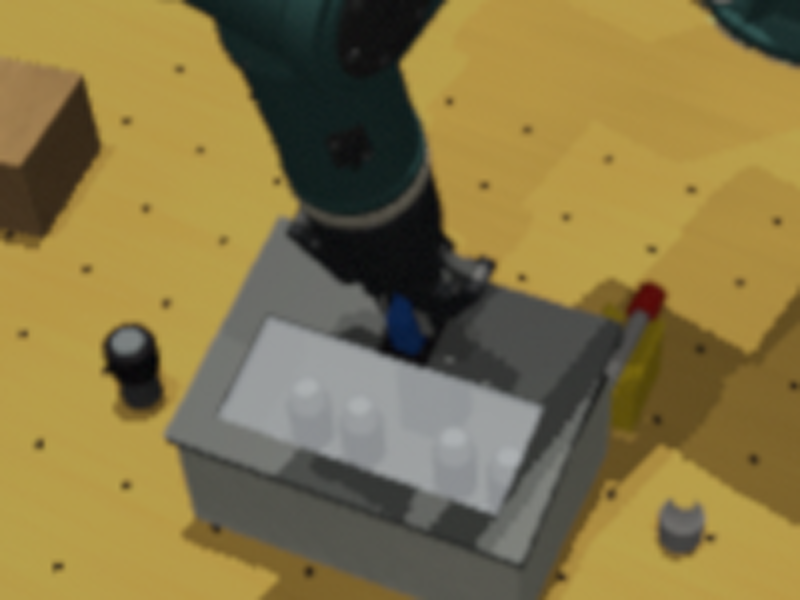

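View pics/scene15.png

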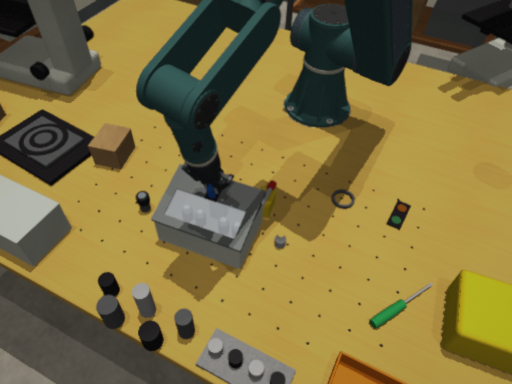

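The lid is at 0.27 rad (45 mm rise) and the arm is still. The grip is firm, the pin is on the yellow block with its knob to the front, and the bystanders are where they were. Handing in.

```bash
python3 - <<'E'
from cell import bot
print(bot.hand_in()); s=bot.observe(); print(s['time'],s['position'],s['contact_force'],s['gripper_width'])
E
```

```text
the job is handed in; nothing more can be done
None
the job is handed in; nothing more can be done
```

I drew the pin straight out and parked it in the notch of the yellow block. Then I took the blue grip, broke the seal and raised the lid along its hinge arc. I handed in at about 15.5 s of the 51 s, with the arm still holding the lid.

- **Pin:** it lies parallel to the notch with its knob at the front. Measured right after release, the knob's centre was about 54 mm in front of the notch point and the axis at z≈46 mm. The last scene picture still showed it on the block.
- **Lid:** the wrist camera gave 0.272 rad and the scene camera 0.270 rad, so the front edge is raised about 45 mm. Joint speeds were near zero, and the grip was firm at 17 mm opening with 80 N set.
- **Forces:** the largest I read was about 12 N, while breaking the seal. A small residual push of about 5 N on the grip remained at the end.
- **Other things:** the bystanders look unmoved in the last scene picture. I checked that only by eye.

No check failed. `hand_in` gave no verdict, and no readings were available after it, so I have no measurement of the second that followed.

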